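Assemble the turned spice tower

ROBOT

A 6-joint arm with a two-finger parallel gripper is mounted at the origin on the work surface. World frame = base frame: x ahead of the robot, y to its left, z up, the work surface at z = 0. Lengths are in m, angles in rad, forces in N, time in s.
With the tool pointing down it reaches from about 0.3 to 0.775 m from the base axis. Payload 14.6 kg.
Tool frame: the origin (TCP) lies at the very end of the fingers, on their centre line; the grasp point (between the pads) lies 19 mm behind it; z points along the fingers, y is the line along which they close (so a half turn about z gives the same grasp; the last joint's range is limited). The gripper opens to 94 mm and grips with 3 to 60 N. Pads are 16 mm wide; open, the fingers measure 119 mm over their backs; the gripper's body (75 mm by 177 mm) begins 78 mm behind the grasp point.
Start: joints at [-1.195, 0.3, 1.521, -0, 1.321, -0.067], TCP at [0.236, -0.497, 0.205] pointing down, gripper open.
Joint ranges: [-3.03, 3.03], [-0.79, 2.21], [0.23, 2.52], [-1.04, 4.18], [0, 3.07], [-2.55, 2.55]. Speed limits (rad/s): [2.22, 2.22, 2.57, 3.14, 3.14, 3.14].

INTERFACE

Orientations are given as [roll, pitch, yaw] about the fixed x, y, z axes, in that order (R = Rz(yaw) Ry(pitch) Rx(roll)).
In Python, from station import ctrl, cams gives the robot as it stands. The module is installed in compiled form; this text tells all that it offers.
- The arm moves only by the tool arm_command, never from a script. Its argument "plan" is a list that holds one entry, the list of rows, each a list of 7 numbers: the shift along the tool's x, y, z in normalised numbers (1 is 600 mm), then the turn, a rotation vector about the tool's x, y, z in shares of pi rad (1.0 is pi rad), then the closure, from -1 (fully open) to 1 (shut). A call has 1 to 12 rows; each row is the pose to reach, as a shift and turn from the pose commanded when the call began, along the tool's axes at that moment; what a row does not reach only later rows make up. A row lasts 1/10 s, in which the tool goes at most 50 mm and 8.59 degrees, less where a joint would pass 70% of its speed; a pose out of reach is approached as far as the arm can. A call with a gripper value outside its range is refused whole. The fingers move at their own pace and stop on an object; "squeeze" is the grip in N (left out, the last holds). Time passes only in rows, so rows that repeat a pose let the fingers close. It gives the time, the measured TCP pose, the force, the opening and the grip force at its end, in the units of the state.
- ctrl.get_obs(): the state, without advancing time (a new reading comes with each control period).
- cams.camera(name): name is "scene" or "top"; returns (picture, depth): 400x640x3 uint8, blue, green, red; 400x640 float32, m along the optical axis (not along the pixel's ray), 0 where there is no reading.
- cams.camera_info(name): a dict with "fx", "fy", "cx", "cy" (pixels), "dist_coeffs" ([k1, k2, p1, p2, k3] as OpenCV has them; the pictures are not rectified), "world_to_cam" (4x4, takes a point from world to camera coordinates). Camera axes: x right, y down, z forward; pixel columns grow to the right and rows downward; lengths in m; the calibration is good to about 2 mm. A picture is of the moment at which its call begins. camera_info takes no time and is no camera call.
- ctrl.hand_in(): hands the job in; it is judged then, once.
The state is a dict: "time_s": time; "qpos": joint angles; "joint_vel": joint speeds; "tau": joint torques, N m; "ee_pos": TCP position; "eef_rot": TCP orientation; "force": force on the tool from outside, world axes, zero at the start; "moment": the same for the moment, N m; "grip_width": finger opening in m; "grip_force": force on a finger pad.
Only numpy, scipy, OpenCV 4.12 (cv2) and the standard library are available. Lean on these libraries where they do the work, as an engineer would, in place of code of your own. Each camera call takes 0.05 s, during which the arm holds its last target. There are 200 camera calls.

TASK

Build the spice tower on the dark stand, one piece at a time from the bottom up: the large blue pot into the stand, the medium yellow pot on it, the small red pot on that, and the knobbed green lid on top, each fully seated with its foot in the opening below and let go before the next. Leave the white stand empty and do not push the wax tin or the sanding block about.

Things in the scene. Friction and masses are not known exactly. Their poses are not given: they have to be found in the camera images.
- pot_large: the large pot, blue, 62 mm across. Pale foot, radius 26 mm, 7 mm high, edge bevelled 2 mm; straight wall above, outer radius 31 mm, to the rim 41 mm above the origin; open mouth, radius 25 mm, 28 mm deep. Origin: centre of the foot's underside; z up. 40 to 130 g. Starts upright on the table. Seated in a stand (wall resting on its top), its origin is 15 mm above the stand's.
- pot_medium: the medium pot, yellow, 56 mm across. Pale foot, radius 23 mm, 7 mm high, edge bevelled 2 mm; straight wall above, outer radius 28 mm, to the rim 41 mm above the origin; open mouth, radius 22 mm, 28 mm deep. Origin: centre of the foot's underside; z up. 40 to 130 g. Starts upright on the table. Seated in the large pot (wall on its rim), its origin is 34 mm above that pot's.
- pot_small: the small pot, red, 50 mm across. Pale foot, radius 20 mm, 7 mm high, edge bevelled 2 mm; straight wall above, outer radius 25 mm, to the rim 41 mm above the origin; open mouth, radius 19 mm, 28 mm deep. Origin: centre of the foot's underside; z up. 40 to 130 g. Starts upright on the table. Seated in the medium pot (wall on its rim), its origin is 34 mm above that pot's.
- lid: the lid: green disc 46 mm across on a foot of radius 17 mm, 7 mm high, edge bevelled 2 mm; disc top 15 mm above the origin; on it an upright round pale wooden knob 20 mm across, up to 39 mm above the origin. Origin: centre of the foot's underside; z up. 35 to 70 g. Starts upright on the table. Seated in the small pot (disc on its rim), its origin is 34 mm above that pot's.
- stand_dark: the dark stand, on which the tower is built: a round turned stand, 100 mm across and 22 mm high, dark brown wood, fixed to the table, with a round recess in the middle of its top, radius 28 mm, 9 mm deep. Origin: centre of its underside, on the table; z up.
- stand_pale: the other stand, not used: a round turned stand, 100 mm across and 22 mm high, painted white, fixed to the table, with a round recess in the middle of its top, radius 28 mm, 9 mm deep. Origin: centre of its underside, on the table; z up.
- wax_tin: a round steel wax tin with a black lid, 71 mm across, 38 mm high, loose, to be left alone. Origin: centre of its underside.
- sanding_block: a cork sanding block with a reddish abrasive sole, 100 mm (its x) by 60 mm (its y), 34 mm high, loose, to be left alone. Origin: centre of its underside.
Not all that is in view belongs to the job. Of the things that look like the stand_dark, the smallest one is meant.

How it is judged:
On the way, in this order (a step that is already met when the one before it is completed fails the run):
1. the large blue pot is seated in the dark stand and let go (horizontal distance between pot_large and stand_dark below 0.005 m and z of pot_large in the frame of stand_dark between 0.012 and 0.018 m and angle between pot_large's own z axis and vertical below 0.06 rad and contact force between the fingers and pot_large below 0.1 N), for 0.2 s.
2. the medium yellow pot is seated in the blue one and let go (horizontal distance between pot_medium and pot_large below 0.005 m and z of pot_medium in the frame of pot_large between 0.031 and 0.037 m and angle between pot_medium's own z axis and vertical below 0.06 rad and contact force between the fingers and pot_medium below 0.1 N), for 0.2 s.
3. the small red pot is seated in the yellow one and let go (horizontal distance between pot_small and pot_medium below 0.005 m and z of pot_small in the frame of pot_medium between 0.031 and 0.037 m and angle between pot_small's own z axis and vertical below 0.06 rad and contact force between the fingers and pot_small below 0.1 N), for 0.2 s.
4. the lid is seated in the red pot and let go (horizontal distance between lid and pot_small below 0.005 m and z of lid in the frame of pot_small between 0.031 and 0.037 m and angle between lid's own z axis and vertical below 0.06 rad and contact force between the fingers and lid below 0.1 N), for 0.2 s.
At the end, for the whole second after the job is handed in: The blue pot is seated in the dark stand, the yellow pot in the blue, the red in the yellow and the lid in the red: each centred within 5 mm on what is below it, at its seated height within 3 mm, upright within 0.06 rad, and at rest (horizontal distance between pot_large and stand_dark below 0.005 m and z of pot_large in the frame of stand_dark between 0.012 and 0.018 m and angle between each of pot_large, pot_medium, pot_small, lid's own z axis and vertical below 0.06 rad and horizontal distance between pot_medium and pot_large below 0.005 m and z of pot_medium in the frame of pot_large between 0.031 and 0.037 m and horizontal distance between pot_small and pot_medium below 0.005 m and z of pot_small in the frame of pot_medium between 0.031 and 0.037 m and horizontal distance between lid and pot_small below 0.005 m and z of lid in the frame of pot_small between 0.031 and 0.037 m and linear speed of each of pot_large, pot_medium, pot_small, lid below 0.02 m/s); the robot touches nothing.
It fails at once if the wax tin is moved more than 20 mm (distance of wax_tin from where it was at the start of the episode above 0.02 m).
It fails at once if the sanding block is moved more than 20 mm (distance of sanding_block from where it was at the start of the episode above 0.02 m).
It fails at once if a piece is put on the white stand ((horizontal distance between pot_large and stand_pale below 0.045 m and height (world z) of pot_large below 0.03 m) or (horizontal distance between pot_medium and stand_pale below 0.045 m and height (world z) of pot_medium below 0.03 m) or (horizontal distance between pot_small and stand_pale below 0.045 m and height (world z) of pot_small below 0.03 m) or (horizontal distance between lid and stand_pale below 0.045 m and height (world z) of lid below 0.03 m)).
It also fails if it takes over 115 s, if anything falls off the work surface, if the arm or the gripper's body presses on something with over 40 N, if the wrist force passes 120 N, or if a joint passes its speed limit or range.

## Working session

There is one attempt and no reset: what is moved stays moved. The work goes in short steps, Python scripts to look and compute and a tool call to move; the robot and the scene stay as the last step left them, time stands still between calls to the robot, and variables do not carry over. Pictures are saved under pics/ and viewed, at most 14 in all, crops included, and the job is handed in when it is done.

Besides the shell and the picture viewer there is one more tool, called after "Request:" in YAML: its name, and indented under it one key for each argument. arm_command: Moves the arm, as the interface text tells. Its arguments: {"type":"object","properties":{"plan":{"type":"array"},"squeeze":{"type":"number"}},"required":["plan"]}

```bash
mkdir -p pics
python3 - <<'E'
from station import ctrl,cams
import cv2,numpy as np
for n in("scene","top"):
    p,d=cams.camera(n); cv2.imwrite(f"pics/{n}0.png",p); np.save(f"{n}0.npy",d)
    i=cams.camera_info(n); print(n,i["fx"],i["cx"],i["cy"],i["dist_coeffs"]); print(np.round(i["world_to_cam"],3))
o=ctrl.get_obs(); print(o)
E
```

```text
scene 383.61875090521215 323.61560957940384 197.87467941020893 [-0.00189341  0.          0.          0.          0.        ]
[[-0.076  0.997 -0.004  0.024]
 [ 0.849  0.062 -0.525 -0.36 ]
 [-0.523 -0.043 -0.851  1.088]
 [ 0.     0.     0.     1.   ]]
top 490.04202763890163 315.5062676030152 190.53782157972267 [0.04807893 0.         0.         0.         0.        ]
[[-0.016 -1.     0.005  0.017]
 [-0.999  0.016 -0.051  0.443]
 [ 0.051 -0.005 -0.999  1.313]
 [ 0.     0.     0.     1.   ]]
{'time_s': 0.1, 'qpos': array([-1.19457421e+00,  3.00424100e-01,  1.52152403e+00, -1.00077993e-05,
        1.32070329e+00, -6.65723681e-02]), 'joint_vel': array([-0.00018995, -0.00021647, -0.00254463, -0.00045911,  0.00186491,
       -0.00036747]), 'tau': array([ 3.74601932e-04, -5.32645869e+01, -3.53286231e+01,  7.09388056e-02,
        2.35343393e-02, -5.67116581e-05]), 'ee_pos': array([ 0.23557689, -0.49672947,  0.20493625]), 'eef_rot': array([-3.14053559e+00, -6.07600325e-05,  4.42796935e-01]), 'force': array([-0.0430296 ,  0.32260275,  0.31091896]), 'moment': array([ 0.01833409, -0.00658498, -0.0360492 ]), 'grip_force': 0.0, 'grip_width': 0.09401829425504954}
```

View pics/top0.png

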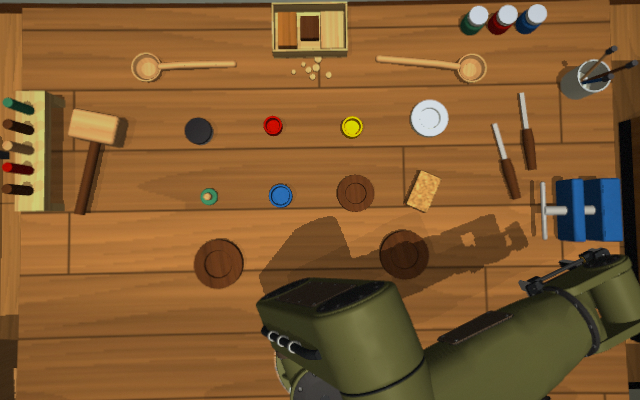

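View pics/scene0.png

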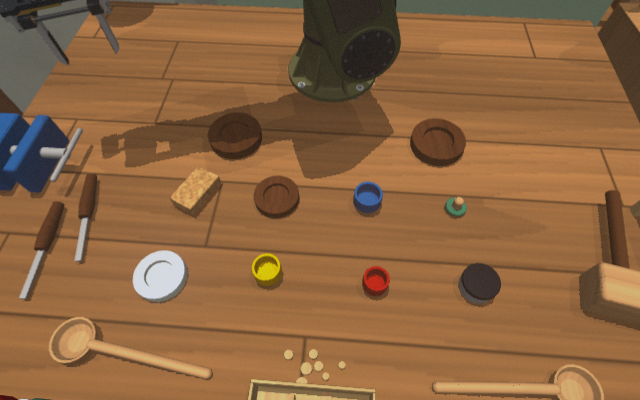

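Top view: the look-alike stands are at (218,264), (404,253) and (356,193). The last is about 38 px across, roughly 100 mm, and the smallest. Other pieces: blue (281,195), yellow (352,127), red (273,126), lid (208,197), white stand (430,118), tin (198,131), block (423,190).

```bash
cat > h.py <<'E'
from station import ctrl,cams
import cv2,numpy as np
from scipy.optimize import least_squares
def cloud(n,d):
    i=cams.camera_info(n); h,w=d.shape
    K=np.array([[i["fx"],0,i["cx"]],[0,i["fy"],i["cy"]],[0,0,1]])
    g=np.stack(np.meshgrid(np.arange(w),np.arange(h)),-1).reshape(-1,1,2).astype(float)
    u=cv2.undistortPoints(g,K,np.array(i["dist_coeffs"])).reshape(h,w,2)
    P=np.dstack([u*d[...,None],d]); T=np.linalg.inv(i["world_to_cam"])
    return P@T[:3,:3].T+T[:3,3]
def top_at(P,xy,z,r,tol=.004,win=None):
    """centre of the disc/ring of radius r at height z near xy: smallest enclosing circle + centroid"""
    m=(np.hypot(P[...,0]-xy[0],P[...,1]-xy[1])<(win or r*1.5))&(abs(P[...,2]-z)<tol)
    q=P[m]; c=q[:,:2].astype(np.float32)
    (x,y),R=cv2.minEnclosingCircle(c)
    return np.array([x,y]),R,q.mean(0),len(q)
E
python3 - <<'E'
from h import *
S={'large':((281,195),(368,198),.041,.031),'medium':((352,127),(267,270),.041,.028),'small':((273,126),(376,281),.041,.025),
'lid':((208,197),(456,207),.015,.023),'dark':((356,193),(277,197),.022,.05),'far1':((218,264),(438,142),.022,.06),'far2':((404,253),(235,135),.022,.06),'pale':((430,118),(160,276),.022,.05),'tin':((198,131),(480,284),.038,.0355),'block':((423,190),(195,191),.034,.058)}
C={n:cloud(n,np.load(n+"0.npy")) for n in("top","scene")}
for k,(a,b,z,r) in S.items():
    for n,px in(("top",a),("scene",b)):
        P=C[n]; s=P[px[1],px[0]]
        try:
            c,R,m,N=top_at(P,s[:2],z,r)
            print(k,n,"mec",c.round(4),"R",round(R,4),"mean",m.round(4),N)
        except Exception as e: print(k,n,s,e)
p=cv2.imread("pics/top0.png")[155:285,170:450]; cv2.imwrite("pics/crop0.png",cv2.resize(p,None,fx=2.8,fy=2.8,interpolation=cv2.INTER_CUBIC))
E
```

```text
large top mec [0.4307 0.1042] R 0.0307 mean [0.4302 0.1027 0.041 ] 123
large scene mec [0.4291 0.1037] R 0.0314 mean [0.43   0.1034 0.0409] 231
medium top mec [ 0.6115 -0.0896] R 0.028 mean [ 0.6128 -0.0908  0.0406] 125
medium scene mec [ 0.611  -0.0895] R 0.0281 mean [ 0.6117 -0.0893  0.0411] 269
small top mec [0.619  0.1226] R 0.025 mean [0.6198 0.1234 0.0409] 105
small scene mec [0.6187 0.1223] R 0.0251 mean [0.6192 0.1223 0.0412] 243
lid top mec [0.4329 0.2966] R 0.0227 mean [0.4321 0.2961 0.0149] 156
lid scene mec [0.4311 0.2975] R 0.023 mean [0.4364 0.2946 0.0153] 222
dark top mec [ 0.4353 -0.0968] R 0.0499 mean [ 0.4346 -0.0967  0.0218] 645
dark scene mec [ 0.4339 -0.0972] R 0.0508 mean [ 0.4366 -0.0966  0.0227] 986
far1 top mec [0.254  0.2724] R 0.0658 mean [0.2514 0.2695 0.0225] 466
far1 scene mec [0.2574 0.2686] R 0.0629 mean [0.2601 0.2688 0.0206] 400
far2 top mec [ 0.2696 -0.2219] R 0.0642 mean [ 0.2703 -0.2203  0.0223] 476
far2 scene mec [ 0.27   -0.2223] R 0.0634 mean [ 0.2729 -0.2211  0.0203] 412
pale top mec [ 0.6343 -0.2997] R 0.0511 mean [ 0.6341 -0.2999  0.0218] 660
pale scene mec [ 0.6339 -0.3002] R 0.0504 mean [ 0.636  -0.2994  0.0228] 1393
tin top mec [0.6069 0.3214] R 0.0366 mean [0.6073 0.3212 0.0379] 493
tin scene mec [0.6062 0.3209] R 0.0358 mean [0.6076 0.3203 0.0385] 1073
block top mec [ 0.4368 -0.2758] R 0.0565 mean [ 0.4367 -0.2756  0.0339] 734
block scene mec [ 0.4366 -0.2764] R 0.0564 mean [ 0.4386 -0.2762  0.035 ] 1063
```

View pics/crop0.png

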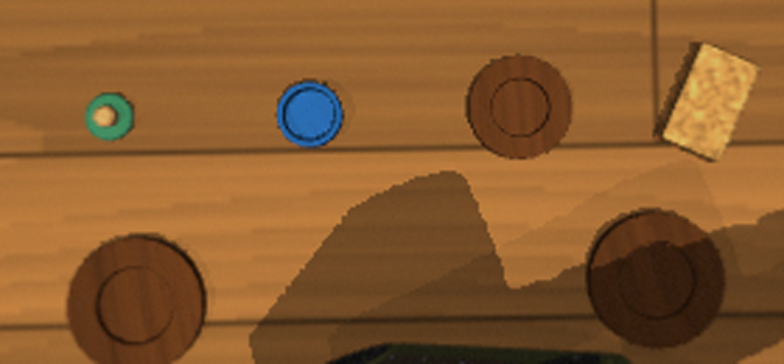

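The smallest dark stand is the one at crop (519,107): R = 50 mm, against about 63 mm for the other two. Heights and radii match the given sizes. Next, go above the blue pot and turn to yaw 0.

The rows are not in the units I measure in: shifts go in shares of 600 mm and turns go in shares of pi rad. I convert before sending: -459 mm / 600 = -0.765, 433 mm / 600 = 0.7217, 0.443 rad / 3.1416 = 0.141.

Request:
arm_command:
  plan:
    - [[0.7217,-0.765,0.1417,0,0,0.141,-1],[0.7217,-0.765,0.1417,0,0,0.141,-1],[0.7217,-0.765,0.1417,0,0,0.141,-1],[0.7217,-0.765,0.1417,0,0,0.141,-1],[0.7217,-0.765,0.1417,0,0,0.141,-1],[0.7217,-0.765,0.1417,0,0,0.141,-1],[0.7217,-0.765,0.1417,0,0,0.141,-1],[0.7217,-0.765,0.1417,0,0,0.141,-1],[0.7217,-0.765,0.1417,0,0,0.141,-1],[0.7217,-0.765,0.1417,0,0,0.141,-1],[0.7217,-0.765,0.1417,0,0,0.141,-1],[0.7217,-0.765,0.1417,0,0,0.141,-1]]
  squeeze: 15

```text
time_s: 1.3
ee_pos: [0.4188, 0.0699, 0.1252]
eef_rot: [3.142, -0.0, -0.0]
force: [1.1, -1.6, -0.5]
grip_width: 0.0941
grip_force: 0.0
```

Scaled: -34 mm / 600 = -0.0567, 11 mm / 600 = 0.0183.

Request:
arm_command:
  plan:
    - [[0.0183,-0.0567,0.0083,0,0,0,-1],[0.0183,-0.0567,0.0083,0,0,0,-1],[0.0183,-0.0567,0.0083,0,0,0,-1],[0.0183,-0.0567,0.0083,0,0,0,-1]]

```text
time_s: 1.7
ee_pos: [0.4295, 0.1009, 0.1205]
eef_rot: [3.141, 0.0, -0.001]
force: [0.3, -0.4, 1.0]
grip_width: 0.0939
grip_force: 0.0
```

Scaled: 106 mm / 600 = 0.1767, 100 mm / 600 = 0.1667.

Request:
arm_command:
  plan:
    - [[0.0008,-0.005,0.05,0,0,0,-1],[0.0008,-0.005,0.1,0,0,0,-1],[0.0008,-0.005,0.1417,0,0,0,-1],[0.0008,-0.005,0.1667,0,0,0,-1],[0.0008,-0.005,0.1767,0,0,0,-1],[0.0008,-0.005,0.1767,0,0,0,-1],[0.0008,-0.005,0.1767,0,0,0,-1],[0.0008,-0.005,0.1767,0,0,0,0.3],[0.0008,-0.005,0.1767,0,0,0,0.6],[0.0008,-0.005,0.1767,0,0,0,1],[0.0008,-0.005,0.1767,0,0,0,1],[0.0008,-0.005,0.1767,0,0,0,1]]

```text
time_s: 2.9
ee_pos: [0.4302, 0.1048, 0.0146]
eef_rot: [-3.142, -0.0, -0.0]
force: [-1.4, -0.6, 1.4]
grip_width: 0.0614
grip_force: 15.0
```

Request:
arm_command:
  plan:
    - [[0,0,0,0,0,0,1],[0,0,0,0,0,0,1],[0,0,0,0,0,0,1],[0,0,0,0,0,0,1]]

```text
time_s: 3.3
ee_pos: [0.4303, 0.1048, 0.0146]
eef_rot: [-3.142, -0.0, -0.0]
force: [-1.3, 0.3, 5.0]
grip_width: 0.0612
grip_force: 15.0
```

Scaled: 201 mm / 600 = 0.335, 4.5 mm / 600 = 0.0075.

Request:
arm_command:
  plan:
    - [[0,0,-0.0333,0,0,0,1],[0,0,-0.0833,0,0,0,1],[0.0033,0.0417,-0.0833,0,0,0,1],[0.0075,0.1,-0.0833,0,0,0,1],[0.0075,0.1583,-0.0833,0,0,0,1],[0.0075,0.2167,-0.0833,0,0,0,1],[0.0075,0.275,-0.0833,0,0,0,1],[0.0075,0.3167,-0.0833,0,0,0,1],[0.0075,0.335,-0.0833,0,0,0,1],[0.0075,0.335,-0.0833,0,0,0,1],[0.0075,0.335,-0.0833,0,0,0,1],[0.0075,0.335,-0.0833,0,0,0,1]]

```text
time_s: 4.5
ee_pos: [0.4346, -0.0953, 0.0644]
eef_rot: [-3.141, 0.0, 0.001]
force: [0.1, -0.0, -1.3]
grip_width: 0.0612
grip_force: 15.0
```

Run:
```python
from h import *
o=ctrl.get_obs(); print(o["ee_pos"],o["force"])
for n in("scene","top"):
    p,d=cams.camera(n); P=cloud(n,d); cv2.imwrite(f"pics/{n}1.png",p); np.save(n+"1.npy",d)
    H=cv2.cvtColor(p,cv2.COLOR_BGR2HSV); b=(abs(H[...,0].astype(int)-106)<12)&(H[...,1]>130)&(d>0)&(np.hypot(P[...,0]-.434,P[...,1]+.097)<.05)
    q=P[b]; print(n,b.sum(),np.percentile(q[:,2],[5,50,95]) if b.sum() else '')
    if b.sum()<20: continue
    zt=np.percentile(q[:,2],97)
    r=q[(q[:,2]>zt-.005)]; print("rim mec",cv2.minEnclosingCircle(r[:,:2].astype(np.float32)),zt)
    # outer wall fit
    w=q[(q[:,0]>.4346)&(q[:,2]<zt-.006)]
    f=least_squares(lambda c:np.hypot(w[:,0]-c[0],w[:,1]-c[1])-.031,[.4346,-.097],loss="soft_l1",f_scale=.001); print("wall",f.x,len(w))
p=cv2.imread("pics/scene1.png")[120:260,190:370]; cv2.imwrite("pics/crop1.png",cv2.resize(p,None,fx=4,fy=4))
```

```text
[ 0.43462799 -0.09526736  0.06439837] [ 0.14123574 -0.00371597 -1.29095562]
scene 144 [0.06221571 0.06440975 0.09324317]
rim mec ((0.4354325532913208, -0.09519389271736145), 0.0291710514575243) 0.0934331529386234
wall [ 0.40700921 -0.10260884] 12
top 0
```

View pics/crop1.png

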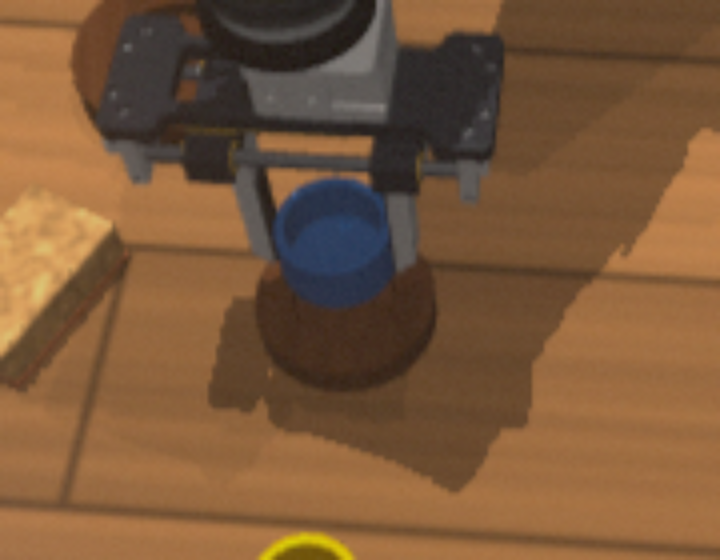

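The blue pot is held upright at crop (335,240) over the stand. My colour mask caught only part of it, so I'll measure again from the depth alone.

```bash
cat >> h.py <<'E'
def held(P,xy,zrim,R,zw=.03):
    """centre of a piece in view of the scene camera: its rim ring and its front wall"""
    m=(np.hypot(P[...,0]-xy[0],P[...,1]-xy[1])<R+.006)
    a=P[m&(abs(P[...,2]-zrim)<.003)&(P[...,0]>xy[0]-.004)]
    fit=lambda q,r:least_squares(lambda c:np.hypot(q[:,0]-c[0],q[:,1]-c[1])-r,xy,loss="soft_l1",f_scale=.001).x.round(4)
    w=P[m&(P[...,2]<zrim-.005)&(P[...,2]>zrim-zw)&(P[...,0]>xy[0]+.25*R)&(np.hypot(P[...,0]-xy[0],P[...,1]-xy[1])>R-.0035)]
    print("rim",fit(a,R-.003),len(a),a.mean(0).round(4),"| wall",fit(w,R),len(w))
E
python3 - <<'E'
from h import *
P=cloud("scene",np.load("scene1.npy")); held(P,(.4346,-.0953),.0908,.031)
P=cloud("scene",np.load("scene0.npy")); 
held(P,(.430,.1037),.041,.031); held(P,(.6115,-.0895),.041,.028); held(P,(.619,.1225),.041,.025)
# recess edge & stand outer wall
held(P,(.4346,-.097),.022,.05,.018); held(P,(.634,-.300),.022,.05,.018)
E
```

```text
rim [ 0.4351 -0.0958] 134 [ 0.4517 -0.0961  0.0912] | wall [ 0.4331 -0.096 ] 200
rim [0.43   0.1039] 116 [0.4472 0.102  0.0412] | wall [0.4285 0.104 ] 156
rim [ 0.6112 -0.0893] 141 [ 0.6258 -0.0883  0.0413] | wall [ 0.6101 -0.0899] 115
rim [0.6187 0.1221] 135 [0.6307 0.1217 0.0412] | wall [0.6176 0.1224] 99
rim [ 0.4266 -0.0968] 512 [ 0.4597 -0.0963  0.0227] | wall [ 0.4331 -0.0974] 106
rim [ 0.626  -0.2993] 729 [ 0.6585 -0.299   0.0227] | wall [ 0.6335 -0.3008] 110
```

Request:
arm_command:
  plan:
    - [[0,0.0025,0,0,0,0,1],[0,0.0025,0.0167,0,0,0,1],[0,0.0025,0.0333,0,0,0,1],[0,0.0025,0.0417,0,0,0,1],[0,0.0025,0.0467,0,0,0,1],[0,0.0025,0.05,0,0,0,1],[0,0.0025,0.0533,0,0,0,1],[0,0.0025,0.0567,0,0,0,1],[0,0.0025,0.0583,0,0,0,1],[0,0.0025,0.0583,0,0,0,1]]

```text
time_s: 5.6
ee_pos: [0.4347, -0.0978, 0.0296]
eef_rot: [3.142, -0.0, -0.0]
force: [0.4, 1.0, 0.3]
grip_width: 0.0612
grip_force: 15.0
```

Scaled: -90 mm / 600 = -0.15, -70 mm / 600 = -0.1167.

Request:
arm_command:
  plan:
    - [[0,0,0.0008,0,0,0,0.5],[0,0,0.0008,0,0,0,0],[0,0,0.0008,0,0,0,-1],[0,0,0.0008,0,0,0,-1],[0,0,0.0008,0,0,0,-1],[0,0,0.0008,0,0,0,-1],[0,0,-0.05,0,0,0,-1],[0,0,-0.1167,0,0,0,-1],[0,0,-0.15,0,0,0,-1],[0,0,-0.15,0,0,0,-1],[0,0,-0.15,0,0,0,-1]]

```text
time_s: 6.7
ee_pos: [0.4345, -0.0977, 0.1189]
eef_rot: [-3.142, 0.0, -0.0]
force: [0.1, 0.8, -0.4]
grip_width: 0.094
grip_force: 0.0
```

```bash
cat > m.py <<'E'
from h import *
import sys
x,y,z,R=map(float,sys.argv[1:5])
print(ctrl.get_obs()["ee_pos"].round(4))
for n in("scene","top"):
    p,d=cams.camera(n); P=cloud(n,d); cv2.imwrite("pics/last_%s.png"%n,p)
    try:
        print(n,top_at(P,(x,y),z,R))
        if n=="scene": held(P,(x,y),z,R)
    except Exception as e: print(n,e)
E
python3 m.py .4346 -.097 .056 .031
```

```text
[ 0.4345 -0.0977  0.1189]
scene (array([ 0.43465689, -0.09857088]), 0.03138107433915138, array([ 0.43543862, -0.09822747,  0.05617149]), 230)
rim [ 0.4346 -0.098 ] 119 [ 0.4519 -0.098   0.0564] | wall [ 0.4331 -0.0986] 162
top (array([ 0.40695035, -0.09752657]), 0.010615028440952301, array([ 0.40746934, -0.09807452,  0.05627837]), 10)
```

Blue is seated: its rim is at 56 mm and it is centred. Now yellow.

Scaled: 177 mm / 600 = 0.295, 105 mm / 600 = 0.175.

Request:
arm_command:
  plan:
    - [[0.075,-0.0133,0,0,0,0,-1],[0.15,-0.0133,0,0,0,0,-1],[0.225,-0.0133,0,0,0,0,-1],[0.275,-0.0133,0,0,0,0,-1],[0.295,-0.0133,0,0,0,0,-1],[0.295,-0.0133,0,0,0,0,-1],[0.295,-0.0133,0.05,0,0,0,-1],[0.295,-0.0133,0.1083,0,0,0,-1],[0.295,-0.0133,0.1583,0,0,0,-1],[0.295,-0.0133,0.175,0,0,0,-1],[0.295,-0.0133,0.175,0,0,0,-1],[0.295,-0.0133,0.175,0,0,0,-1]]

```text
time_s: 8.0
ee_pos: [0.612, -0.09, 0.0158]
eef_rot: [3.141, -0.001, -0.0]
force: [-0.2, 0.3, -0.0]
grip_width: 0.0938
grip_force: 0.0
```

Request:
arm_command:
  plan:
    - [[0,0,0,0,0,0,0.3],[0,0,0,0,0,0,0.6],[0,0,0,0,0,0,1],[0,0,0,0,0,0,1],[0,0,0,0,0,0,1],[0,0,0,0,0,0,1],[0,0,0,0,0,0,1],[0,0,0,0,0,0,1]]

```text
time_s: 8.8
ee_pos: [0.6117, -0.0898, 0.0146]
eef_rot: [-3.142, -0.0, -0.0]
force: [-0.1, 0.2, 2.5]
grip_width: 0.0552
grip_force: 15.0
```

Scaled: -177 mm / 600 = -0.295, 8.5 mm / 600 = 0.0142.

Request:
arm_command:
  plan:
    - [[0,0,-0.0333,0,0,0,1],[0,0,-0.0917,0,0,0,1],[-0.025,0.0033,-0.1417,0,0,0,1],[-0.0833,0.0083,-0.1417,0,0,0,1],[-0.1417,0.0142,-0.1417,0,0,0,1],[-0.2,0.0142,-0.1417,0,0,0,1],[-0.25,0.0142,-0.1417,0,0,0,1],[-0.2833,0.0142,-0.1417,0,0,0,1],[-0.295,0.0142,-0.1417,0,0,0,1],[-0.295,0.0142,-0.1417,0,0,0,1],[-0.295,0.0142,-0.1417,0,0,0,1],[-0.295,0.0142,-0.1417,0,0,0,1]]

```text
time_s: 10.0
ee_pos: [0.4354, -0.0983, 0.0994]
eef_rot: [-3.142, -0.0, 0.0]
force: [0.9, -0.7, -1.2]
grip_width: 0.0553
grip_force: 15.0
```

```bash
python3 m.py .4346 -.098 .126 .028
```

```text
[ 0.4354 -0.0983  0.0994]
scene (array([ 0.43654317, -0.09912232]), 0.04039982333779335, array([ 0.43730404, -0.099544  ,  0.12606992]), 271)
rim [ 0.4357 -0.0987] 130 [ 0.4502 -0.0987  0.1262] | wall [ 0.4341 -0.099 ] 208
top (array([ 0.41016111, -0.09129959]), 9.999999747378752e-05, array([ 0.41016109, -0.09129959,  0.12703661]), 1)
```

Scaled: 36 mm / 600 = 0.06, 34 mm / 600 = 0.0567.

Request:
arm_command:
  plan:
    - [[-0.0008,-0.0008,0,0,0,0,1],[-0.0008,-0.0008,0.0167,0,0,0,1],[-0.0008,-0.0008,0.0333,0,0,0,1],[-0.0008,-0.0008,0.0433,0,0,0,1],[-0.0008,-0.0008,0.0467,0,0,0,1],[-0.0008,-0.0008,0.05,0,0,0,1],[-0.0008,-0.0008,0.0533,0,0,0,1],[-0.0008,-0.0008,0.0567,0,0,0,1],[-0.0008,-0.0008,0.06,0,0,0,1],[-0.0008,-0.0008,0.06,0,0,0,1],[-0.0008,-0.0008,0.06,0,0,0,1]]

```text
time_s: 11.2
ee_pos: [0.4343, -0.0978, 0.0636]
eef_rot: [3.142, -0.0, -0.0]
force: [0.3, -0.1, 1.0]
grip_width: 0.0553
grip_force: 15.0
```

Scaled: -75 mm / 600 = -0.125, -60 mm / 600 = -0.1.

Request:
arm_command:
  plan:
    - [[0,0,0,0,0,0,0.5],[0,0,0,0,0,0,0],[0,0,0,0,0,0,-1],[0,0,0,0,0,0,-1],[0,0,0,0,0,0,-1],[0,0,0,0,0,0,-1],[0,0,-0.05,0,0,0,-1],[0,0,-0.1,0,0,0,-1],[0,0,-0.125,0,0,0,-1],[0,0,-0.125,0,0,0,-1],[0,0,-0.125,0,0,0,-1]]

```text
time_s: 12.3
ee_pos: [0.4339, -0.0977, 0.1379]
eef_rot: [-3.142, 0.0, -0.0]
force: [0.9, 0.9, -0.6]
grip_width: 0.0941
grip_force: 0.0
```

```bash
python3 m.py .4346 -.098 .090 .028
```

```text
[ 0.4339 -0.0977  0.1379]
scene (array([ 0.43364501, -0.09766423]), 0.028812037780880928, array([ 0.43494562, -0.09787959,  0.09022161]), 227)
rim [ 0.4344 -0.0979] 107 [ 0.4498 -0.0962  0.0903] | wall [ 0.4327 -0.0987] 160
top (array([ 0.40856305, -0.10087987]), 0.0012582546332851052, array([ 0.40856305, -0.10087987,  0.09037018]), 2)
```

Yellow is seated, with its rim at 90 mm. Now red.

Scaled: -220 mm / 600 = -0.3667, 185 mm / 600 = 0.3083.

Request:
arm_command:
  plan:
    - [[0.05,-0.0583,0,0,0,0,-1],[0.1,-0.1167,0,0,0,0,-1],[0.15,-0.175,0,0,0,0,-1],[0.2,-0.2333,0,0,0,0,-1],[0.25,-0.3,0,0,0,0,-1],[0.2917,-0.35,0,0,0,0,-1],[0.3083,-0.3667,0,0,0,0,-1],[0.3083,-0.3667,0.0333,0,0,0,-1],[0.3083,-0.3667,0.0917,0,0,0,-1],[0.3083,-0.3667,0.1167,0,0,0,-1],[0.3083,-0.3667,0.1167,0,0,0,-1],[0.3083,-0.3667,0.1167,0,0,0,-1]]

```text
time_s: 13.6
ee_pos: [0.6195, 0.1221, 0.0691]
eef_rot: [-3.142, -0.0, -0.0]
force: [0.1, 0.6, 0.6]
grip_width: 0.0941
grip_force: 0.0
```

Scaled: 54 mm / 600 = 0.09, 50 mm / 600 = 0.0833.

Request:
arm_command:
  plan:
    - [[-0.0008,0,0.05,0,0,0,-1],[-0.0008,0,0.0833,0,0,0,-1],[-0.0008,0,0.09,0,0,0,-1],[-0.0008,0,0.09,0,0,0,-1],[-0.0008,0,0.09,0,0,0,0],[-0.0008,0,0.09,0,0,0,0.5],[-0.0008,0,0.09,0,0,0,1],[-0.0008,0,0.09,0,0,0,1],[-0.0008,0,0.09,0,0,0,1],[-0.0008,0,0.09,0,0,0,1],[-0.0008,0,0.09,0,0,0,1],[-0.0008,0,0.09,0,0,0,1]]

```text
time_s: 14.8
ee_pos: [0.6187, 0.1222, 0.0146]
eef_rot: [-3.142, -0.0, -0.0]
force: [-0.6, -0.4, 2.3]
grip_width: 0.0504
grip_force: 15.0
```

Scaled: 220 mm / 600 = 0.3667, 212 mm / 600 = 0.3533.

Request:
arm_command:
  plan:
    - [[0,0,-0.0333,0,0,0,1],[0,0,-0.0917,0,0,0,1],[0,0,-0.15,0,0,0,1],[-0.0167,0.0167,-0.2,0,0,0,1],[-0.0583,0.0667,-0.2,0,0,0,1],[-0.1,0.1167,-0.2,0,0,0,1],[-0.1417,0.1667,-0.2,0,0,0,1],[-0.1833,0.2167,-0.2,0,0,0,1],[-0.225,0.2667,-0.2,0,0,0,1],[-0.2667,0.3167,-0.2,0,0,0,1],[-0.2967,0.3533,-0.2,0,0,0,1],[-0.3067,0.3667,-0.2,0,0,0,1]]

```text
time_s: 16.0
ee_pos: [0.4334, -0.0992, 0.1346]
eef_rot: [3.141, -0.0, -0.002]
force: [0.8, 0.3, -1.9]
grip_width: 0.0502
grip_force: 15.0
```

Request:
arm_command:
  plan:
    - [[0,0,0,0,0,0,1],[0,0,0,0,0,0,1],[0,0,0,0,0,0,1],[0,0,0,0,0,0,1]]

```text
time_s: 16.4
ee_pos: [0.4351, -0.0971, 0.1344]
eef_rot: [-3.141, 0.0, 0.001]
force: [-0.1, -0.1, -1.0]
grip_width: 0.0503
grip_force: 15.0
```

```bash
python3 m.py .4346 -.098 .161 .025
```

```text
[ 0.4351 -0.0971  0.1344]
scene (array([ 0.44343686, -0.09785265]), 0.03547091409564018, array([ 0.43730216, -0.09915285,  0.16099794]), 256)
rim [ 0.4362 -0.0977] 130 [ 0.4481 -0.0994  0.1613] | wall [ 0.4344 -0.0979] 215
top (array([0., 0.]), 0.0, array([nan, nan, nan]), 0)h.py:16: RuntimeWarning: Mean of empty slice.
  return np.array([x,y]),R,q.mean(0),len(q)
  ret = um.true_divide(
```

Scaled: 37 mm / 600 = 0.0617, 35 mm / 600 = 0.0583.

Request:
arm_command:
  plan:
    - [[-0.0022,0.0007,0,0,0,0,1],[-0.0022,0.0007,0.0167,0,0,0,1],[-0.0022,0.0007,0.0333,0,0,0,1],[-0.0022,0.0007,0.0433,0,0,0,1],[-0.0022,0.0007,0.0483,0,0,0,1],[-0.0022,0.0007,0.0517,0,0,0,1],[-0.0022,0.0007,0.055,0,0,0,1],[-0.0022,0.0007,0.0583,0,0,0,1],[-0.0022,0.0007,0.0617,0,0,0,1],[-0.0022,0.0007,0.0617,0,0,0,1],[-0.0022,0.0007,0.0617,0,0,0,1]]

```text
time_s: 17.6
ee_pos: [0.4334, -0.0982, 0.0975]
eef_rot: [3.142, -0.0, -0.0]
force: [0.1, 0.7, -0.0]
grip_width: 0.0503
grip_force: 15.0
```

Scaled: -75 mm / 600 = -0.125, -60 mm / 600 = -0.1.

Request:
arm_command:
  plan:
    - [[0,0,0,0,0,0,0.5],[0,0,0,0,0,0,0],[0,0,0,0,0,0,-1],[0,0,0,0,0,0,-1],[0,0,0,0,0,0,-1],[0,0,0,0,0,0,-1],[0,0,-0.05,0,0,0,-1],[0,0,-0.1,0,0,0,-1],[0,0,-0.125,0,0,0,-1],[0,0,-0.125,0,0,0,-1],[0,0,-0.125,0,0,0,-1]]

```text
time_s: 18.7
ee_pos: [0.4331, -0.0981, 0.1718]
eef_rot: [-3.141, 0.0, -0.0]
force: [-0.6, -0.4, -0.5]
grip_width: 0.0942
grip_force: 0.0
```

```bash
python3 m.py .4346 -.098 .124 .025 2>/dev/null
python3 - <<'E'
from h import *
for n in("top","scene"):
    P=cloud(n,np.load(n+"0.npy")); m=(np.hypot(P[...,0]-.432,P[...,1]-.297)<.02)&(P[...,2]>.035); q=P[m]; print(n,q.mean(0),len(q),cv2.minEnclosingCircle(q[:,:2].astype(np.float32)))
p=cv2.imread("pics/last_scene.png"); cv2.imwrite("pics/crop2.png",cv2.resize(p[80:260,190:490],None,fx=2.5,fy=2.5))
E
```

```text
[ 0.4331 -0.0981  0.1718]
scene (array([ 0.43367392, -0.09884337]), 0.025385484099388123, array([ 0.43453397, -0.09861713,  0.12423844]), 214)
rim [ 0.4341 -0.0982] 110 [ 0.4473 -0.0984  0.1244] | wall [ 0.4325 -0.0988] 156
top (array([0., 0.]), 0.0, array([nan, nan, nan]), 0)
top [0.43268605 0.29654726 0.03903388] 36 ((0.43252792954444885, 0.29663196206092834), 0.009722494520246983)
scene [0.43247424 0.29718421 0.03875793] 60 ((0.43041354417800903, 0.29797571897506714), 0.010203857906162739)
```

View pics/crop2.png

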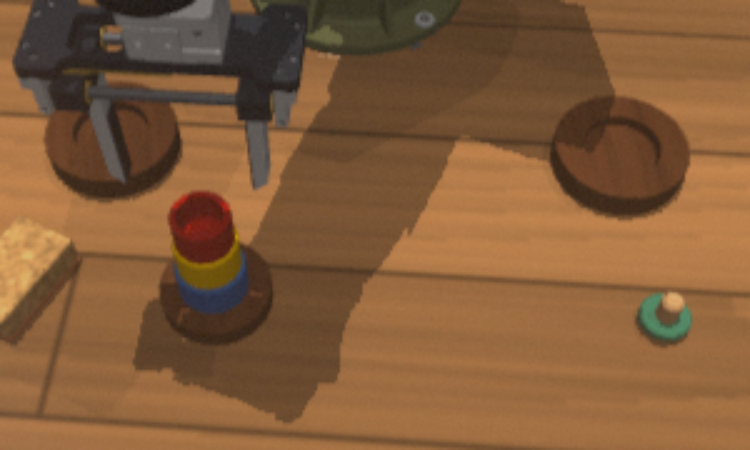

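Three pots are stacked straight at crop (205,250), and the lid stands upright at (665,310). Next, grasp the knob.

Scaled: -395 mm / 600 = -0.6583, -310 mm / 600 = -0.5167.

Request:
arm_command:
  plan:
    - [[0,-0.0667,0,0,0,0,-1],[0,-0.1417,0,0,0,0,-1],[0,-0.2167,0,0,0,0,-1],[0,-0.2917,0,0,0,0,-1],[0,-0.3667,0,0,0,0,-1],[-0.0017,-0.4417,0.0333,0,0,0,-1],[-0.0017,-0.5167,0.0833,0,0,0,-1],[-0.0017,-0.5833,0.1333,0,0,0,-1],[-0.0017,-0.6417,0.1667,0,0,0,-1],[-0.0017,-0.6583,0.1833,0,0,0,-1],[-0.0017,-0.6583,0.1833,0,0,0,-1],[-0.0017,-0.6583,0.1833,0,0,0,-1]]

```text
time_s: 20.0
ee_pos: [0.4325, 0.296, 0.0626]
eef_rot: [3.141, 0.0, -0.0]
force: [-0.6, -0.2, -0.0]
grip_width: 0.094
grip_force: 0.0
```

Request:
arm_command:
  plan:
    - [[0,0,0,0,0,0,-1],[0,0,0,0,0,0,-1]]

```text
time_s: 20.2
ee_pos: [0.433, 0.296, 0.0634]
eef_rot: [-3.141, -0.001, -0.002]
force: [1.2, -0.3, 0.1]
grip_width: 0.0938
grip_force: 0.0
```

Descend 45 mm, which puts the TCP at about 18 mm, and close gently.

Scaled: 45 mm / 600 = 0.075, 40 mm / 600 = 0.0667.

Request:
arm_command:
  plan:
    - [[-0.0005,-0.0017,0.0417,0,0,0,-1],[-0.0005,-0.0017,0.0667,0,0,0,-1],[-0.0005,-0.0017,0.075,0,0,0,-0.5],[-0.0005,-0.0017,0.075,0,0,0,0],[-0.0005,-0.0017,0.075,0,0,0,0.3],[-0.0005,-0.0017,0.075,0,0,0,0.45],[-0.0005,-0.0017,0.075,0,0,0,0.6],[-0.0005,-0.0017,0.075,0,0,0,0.8],[-0.0005,-0.0017,0.075,0,0,0,1],[-0.0005,-0.0017,0.075,0,0,0,1],[-0.0005,-0.0017,0.075,0,0,0,1],[-0.0005,-0.0017,0.075,0,0,0,1]]
  squeeze: 12

```text
time_s: 21.4
ee_pos: [0.4322, 0.2978, 0.0175]
eef_rot: [-3.142, -0.0, -0.0]
force: [-0.1, 0.7, -0.0]
grip_width: 0.0198
grip_force: 12.0
```

Request:
arm_command:
  plan:
    - [[0,0,0,0,0,0,1],[0,0,0,0,0,0,1],[0,0,0,0,0,0,1]]

```text
time_s: 21.7
ee_pos: [0.4321, 0.2978, 0.0175]
eef_rot: [-3.142, -0.0, -0.0]
force: [-0.5, -0.2, -0.1]
grip_width: 0.0197
grip_force: 12.0
```

Scaled: 265 mm / 600 = 0.4417, -153 mm / 600 = -0.255.

Request:
arm_command:
  plan:
    - [[0,0,-0.0333,0,0,0,1],[0,0,-0.0917,0,0,0,1],[0,0,-0.1583,0,0,0,1],[0,0.0083,-0.2167,0,0,0,1],[0,0.0417,-0.255,0,0,0,1],[0,0.1083,-0.255,0,0,0,1],[0.0017,0.175,-0.255,0,0,0,1],[0.0017,0.2417,-0.255,0,0,0,1],[0.0017,0.3083,-0.255,0,0,0,1],[0.0017,0.375,-0.255,0,0,0,1],[0.0017,0.4167,-0.255,0,0,0,1],[0.0017,0.4417,-0.255,0,0,0,1]]

```text
time_s: 22.9
ee_pos: [0.4329, 0.031, 0.1706]
eef_rot: [3.141, -0.0, -0.002]
force: [0.6, -0.3, -0.7]
grip_width: 0.0195
grip_force: 12.0
```

Scaled: 131 mm / 600 = 0.2183, 125 mm / 600 = 0.2083.

Request:
arm_command:
  plan:
    - [[0,0.0333,0,0,0,0,1],[0,0.0833,0,0,0,0,1],[0,0.1333,0,0,0,0,1],[0,0.175,0,0,0,0,1],[0,0.2083,0,0,0,0,1],[0,0.2183,0,0,0,0,1],[0,0.2183,0,0,0,0,1],[0,0.2183,0,0,0,0,1],[0,0.2183,0,0,0,0,1]]

```text
time_s: 23.8
ee_pos: [0.4331, -0.0974, 0.1705]
eef_rot: [-3.141, 0.0, 0.001]
force: [0.1, 0.5, -0.1]
grip_width: 0.0192
grip_force: 12.0
```

Run:
```python
from h import *
print(ctrl.get_obs()["ee_pos"])
p,d=cams.camera("scene"); P=cloud("scene",d)
cv2.imwrite("pics/crop3.png",cv2.resize(p[80:240,190:390],None,fx=4,fy=3.7))
held(P,(.434,-.098),.1245,.025)
H=cv2.cvtColor(p,cv2.COLOR_BGR2HSV)
m=(abs(H[...,0].astype(int)-80)<15)&(H[...,1]>80)&(np.hypot(P[...,0]-.434,P[...,1]+.098)<.035)&(P[...,2]>.14)
q=P[m]; print(len(q),np.percentile(q[:,2],[5,50,95]).round(4))
w=q[(q[:,0]>.44)&(q[:,2]>.158)&(q[:,2]<.1665)]; 
print("wall",least_squares(lambda c:np.hypot(w[:,0]-c[0],w[:,1]-c[1])-.023,[.434,-.098],loss="soft_l1",f_scale=.001).x,len(w))
t=q[q[:,2]>.1655]; print("top mec",cv2.minEnclosingCircle(t[:,:2].astype(np.float32)),len(t))
```

```text
[ 0.4331018  -0.09736706  0.17048244]
rim [ 0.4343 -0.0984] 110 [ 0.4467 -0.0976  0.1245] | wall [ 0.4324 -0.0988] 157
2 [0.1696 0.1696 0.1696]
wall [ 0.434 -0.098] 0
top mec ((0.4446703791618347, -0.08144013583660126), 0.004437166266143322) 2
```

View pics/crop3.png

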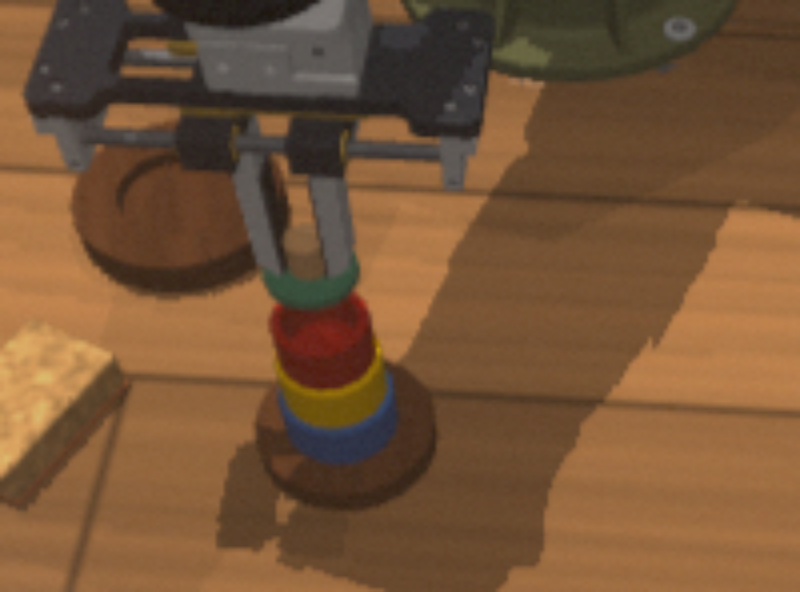

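The lid hangs level at crop (312,275), over the red mouth at (320,320). Hue masking failed again, so I'll fit the disc by depth.

Run:
```python
from h import *
print(ctrl.get_obs()["ee_pos"])
p,d=cams.camera("scene"); P=cloud("scene",d); r=np.hypot(P[...,0]-.434,P[...,1]+.098)
fit=lambda w,R:least_squares(lambda c:np.hypot(w[:,0]-c[0],w[:,1]-c[1])-R,[.434,-.098],loss="soft_l1",f_scale=.001).x.round(4)
w=P[(r<.03)&(r>.019)&(P[...,0]>.442)&(P[...,2]>.155)&(P[...,2]<.168)]; print("lid wall",fit(w,.023),len(w),w[:,2].min(),w[:,2].max())
P0=cloud("scene",np.load("scene0.npy")); r=np.hypot(P0[...,0]-.432,P0[...,1]-.297)
```

```text
[ 0.43312249 -0.09742439  0.17051862]
lid wall [ 0.4315 -0.098 ] 51 0.16044037583216353 0.16799820241892893
```

Scaled: 36 mm / 600 = 0.06, 35 mm / 600 = 0.0583.

Request:
arm_command:
  plan:
    - [[0.001,0.0013,0,0,0,0,1],[0.001,0.0013,0.0167,0,0,0,1],[0.001,0.0013,0.0333,0,0,0,1],[0.001,0.0013,0.0433,0,0,0,1],[0.001,0.0013,0.0483,0,0,0,1],[0.001,0.0013,0.0517,0,0,0,1],[0.001,0.0013,0.055,0,0,0,1],[0.001,0.0013,0.0583,0,0,0,1],[0.001,0.0013,0.06,0,0,0,1],[0.001,0.0013,0.06,0,0,0,1],[0.001,0.0013,0.06,0,0,0,1]]

```text
time_s: 25.0
ee_pos: [0.4337, -0.099, 0.1346]
eef_rot: [3.142, -0.0, -0.0]
force: [-0.3, 0.0, -0.3]
grip_width: 0.0196
grip_force: 12.0
```

Scaled: -90 mm / 600 = -0.15, -60 mm / 600 = -0.1.

Request:
arm_command:
  plan:
    - [[0,0,0,0,0,0,0.5],[0,0,0,0,0,0,0],[0,0,0,0,0,0,-0.5],[0,0,0,0,0,0,-0.5],[0,0,0,0,0,0,-0.5],[0,0,0,0,0,0,-0.5],[0,0,-0.05,0,0,0,-0.5],[0,0,-0.1,0,0,0,-0.5],[0,0,-0.15,0,0,0,-0.5],[0,0,-0.15,0,0,0,-0.5],[0,0,-0.15,0,0,0,-0.5]]

```text
time_s: 26.1
ee_pos: [0.4337, -0.099, 0.2244]
eef_rot: [3.141, -0.001, -0.0]
force: [-0.9, -0.1, -0.3]
grip_width: 0.0704
grip_force: 0.0
```

Run:
```python
from h import *
print(ctrl.get_obs()["ee_pos"])
p,d=cams.camera("scene"); P=cloud("scene",d); r=np.hypot(P[...,0]-.434,P[...,1]+.098)
cv2.imwrite("pics/crop4.png",cv2.resize(p[80:240,190:390],None,fx=4,fy=3.7))
fit=lambda w,R:least_squares(lambda c:np.hypot(w[:,0]-c[0],w[:,1]-c[1])-R,[.434,-.098],loss="soft_l1",f_scale=.001).x.round(4)
w=P[(r<.03)&(r>.019)&(P[...,0]>.442)&(P[...,2]>.125)&(P[...,2]<.131)]; print("lid wall",fit(w,.023),len(w))
t=P[(r<.022)&(P[...,2]>.125)]; print("disc top z",np.median(t[t[:,2]<.14][:,2]),"knob top",np.percentile(t[:,2],98))
```

```text
[ 0.43368551 -0.09897106  0.22443048]
lid wall [ 0.4325 -0.0995] 46
disc top z 0.13295554412004934 knob top 0.46222056835035
```

View pics/crop4.png

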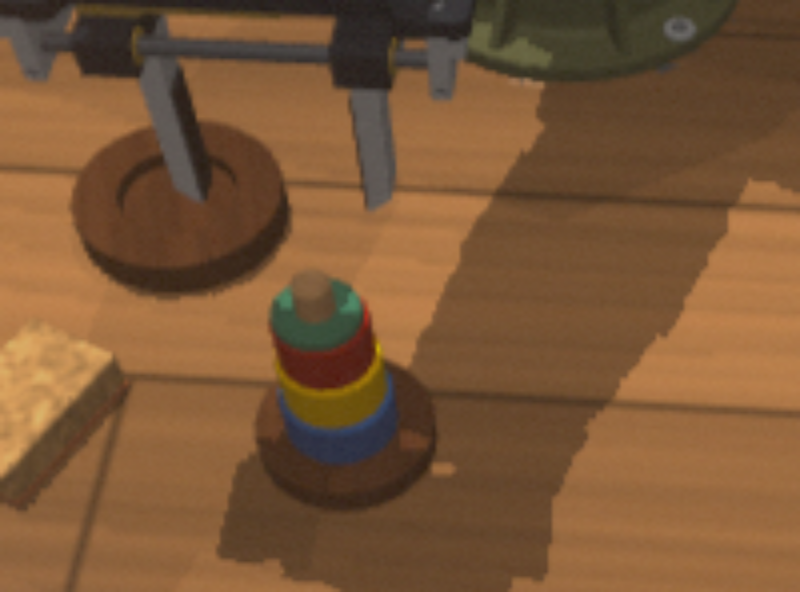

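The tower stands complete and straight at crop (320,380). The lid disc top is at about 0.132–0.133 m, so it is seated and clear of the gripper. Handing in.

```bash
python3 -c "
from station import ctrl
print(ctrl.hand_in())"
```

```text
the job is handed in; nothing more can be done
None
```

The spice tower is built on the dark stand and handed in at about 26 s: blue, yellow, red and lid all measured as seated and centred within about 2 mm; I never touched the wax tin, sanding block or white stand, and no verdict came back.

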